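# Set the timer knob inside the heat ring and start the plate warmer

### The job

Set the plate warmer's timer: turn the small inner knob of the nested dial until its pointer rib points at the long raised mark on the panel, leaving the outer heat ring where it is set. The knob carries the ring along when it is not pushed in and again when it is pushed right down to its stop, so feel for the free spot between, and do not force it. Then let go of the knob and press the start button, leaving everything else undisturbed.

Things in the scene. Friction and masses are not known exactly. Their poses are not given: they have to be found in the camera images.
- warmer: Plate warmer, a low steel box 260 (its x) x 300 (its y) x 60 mm high, fixed; origin under its centre, x away from the robot at yaw 0. A black plate covers its rear half. On its front strip stand the nested dial (axis x = -70, y = -60 mm) and the start button (x = -75, y = +85 mm). Round the dial are short raised ticks and one long raised mark.
- long_mark (a point): Centre of the long raised mark (22 mm long) on the warmer's panel, 54 mm from the dial's axis on the button's side (warmer's +y).
- timer_knob (a joint): Angle of the inner knob about its vertical axis, rad, counter-clockwise positive seen from above, range -2.4 to 2.4; 0 = its pointer rib points at the long mark. It starts between -1.35 and -0.75, so it has to be turned counter-clockwise.
- knob_top (a point): Centre of the inner knob's top face. The knob is a round black fluted cylinder, 32 mm in diameter, its top 40 mm above the ring's upper face at rest, with a bright pointer rib from the centre to the rim of its top; it can be gripped across its diameter at any yaw. It pushes straight down against a spring and pops up again (see dial_centre). Turning friction 0.03 N m.
- dial_centre (a point): Fixed point on the dial's axis, level with the ring's upper face. Pushing the knob in takes about 4.5 N + 0.25 N per mm of depth; down to 2 to 11 mm (unknown, new each time) it is clutched to the ring. There the clutch lets go, felt as 4.5 N more push (9 N + 0.25 N/mm); it turns alone. 1.5 mm deeper a firm stop clutches the ring again: over 14 N means on the stop, over 33 N is forcing it.
- heat_ring (a joint): Angle of the outer heat ring, rad, counter-clockwise positive seen from above, range -2.4 to 2.4; 0 = its dot is towards the long mark. Starts anywhere from -0.6 to 0.6 and must stay where it starts.
- ring_dot (a point): The small dot on the outer ring's upper face, 29 mm from the axis. The ring is a knurled light-metal cylinder, 70 mm in diameter, its flat upper face 18 mm above the warmer's top, concentric with the knob; it turns easily (0.015 N m).
- start (a joint): Travel of the start button, m: 0 = out, 0.005 = fully pressed (5 N); springs back. It counts as pressed beyond 0.0035.
- start_top (a point): Centre of the start button's top face, a black round push button 24 mm in diameter in a housing.
- cup_stack: Stack of nested clear plastic cups, 68 mm wide, 68 mm high, standing on the warmer's rear plate; origin at the centre of its underside. Bystander, leave alone.
- mill_1: White-filled small glass mill, 44 mm wide, 90 mm high, origin under its centre. Bystander.
- mill_2: Grey-filled small glass mill, 44 mm wide, 90 mm high, origin under its centre. Bystander.
- tomato_1: Tomato, 65 mm, origin under its centre. Bystander.
- onion_1: Red onion, 84x81x82 mm, origin under its centre. Bystander.

How it is judged:
On the way, in this order (a step that is already met when the one before it is completed fails the run):
1. the inner knob's pointer is at the long mark (within 0.12 rad) and the knob is released and still (value of joint timer_knob between -0.12 and 0.12 rad and contact force between each of the arm, the fingers and timer_knob below 0.2 N and velocity of joint timer_knob between -0.05 and 0.05 rad/s), for 0.2 s.
2. the start button is pressed in (value of joint start above 0.0035 m), for 0.05 s.
At the end, for the whole second after the job is handed in: The inner knob's pointer is within 0.12 rad of the long mark and still, the outer ring's dot is within 5 mm of where it started, and the start button has been pressed and is out again (value of joint timer_knob between -0.12 and 0.12 rad and distance of ring_dot from where it was at the start of the episode below 0.005 m and value of joint start below 0.001 m and velocity of joint timer_knob between -0.05 and 0.05 rad/s); the robot touches nothing.
It fails at once if the outer ring is dragged round (its dot more than 5 mm from its start) (distance of ring_dot from where it was at the start of the episode above 0.005 m).
It fails at once if the knob is forced down on its stop (more than 20 N between knob and ring, a push of about 33 N) (contact force between timer_knob and heat_ring above 20 N).
It fails at once if the start button is pressed before the knob is set (value of joint start above 0.0035 m and (value of joint timer_knob above 0.12 rad or value of joint timer_knob below -0.12 rad)).
It fails at once if the cups on the warmer or a mill are shifted by more than 20 mm (distance of any of cup_stack, mill_1, mill_2 from where it was at the start of the episode above 0.02 m).
It also fails if it takes over 58 s, if anything falls off the work surface, if the arm or the gripper's body presses on something with over 40 N, if the wrist force passes 120 N, or if a joint passes its speed limit or range.

### The arm

A 7-joint arm with a two-finger parallel gripper is mounted at the origin on a cart in front of the work surface, level with it; the furniture and walls round the work are solid. World frame = base frame: x ahead of the robot, y to its left, z up, the work surface at z = 0. Lengths are in m, angles in rad, forces in N, time in s.
With the tool pointing down it reaches from about 0.4 to 0.85 m from the base axis. Payload 10.4 kg.
Tool frame: the origin (TCP) lies at the very end of the fingers, on their centre line; the grasp point (between the pads) lies 19 mm behind it (manip.grip_point_offset is the distance from the TCP to the grasp point, in m); z points along the fingers, y is the line along which they close (so a half turn about z gives the same grasp; the last joint's range is limited). The gripper opens to 85 mm and grips with 20 to 120 N. Pads are 22 mm wide; open, the fingers measure 114 mm over their backs; the gripper's body (76 mm by 85 mm) begins 54 mm behind the grasp point. The pads swing forward as they close: fully open they stand 13 mm farther back than shut.
Start: joints at [1.16, 0.332, -0.065, 1.46, 0.022, 1.35, -0.088], TCP at [0.236, -0.579, 0.231] pointing down, gripper open.
Joint ranges: [-2.6, 2.6], [-0.5, 2.12], [-1.47, 1.34], [0.16, 2.42], [-1.27, 4.41], [0.06, 2.06], [-2.6, 2.6]. Speed limits (rad/s): [2.22, 2.22, 2.79, 2.79, 3.14, 3.14, 3.14].

### API

Orientations are given as a unit quaternion [x, y, z, w].
In Python, from workcell import manip gives the robot as it stands. The module is installed in compiled form; this text tells all that it offers.
- The arm moves only by the shell command python3 -m inch 'ROWS' [OPENING] [FORCE]. ROWS is JSON, a list of rows, each a list of 2 entries, a list of its own where there are three numbers: the shift along the tool's x, y, z each as a share of 0.08 m, from -1 to 1, then the turn, a rotation vector about the tool's x, y, z each as a share of 45 degrees, from -1 to 1. A call has exactly 10 rows; each row is the pose to reach, as a shift and turn from the pose commanded when the call began, along the tool's axes at that moment; what a row does not reach only later rows make up. A row lasts 1/10 s, in which the tool goes at most 50 mm and 8.59 degrees, less where a joint would pass 70% of its speed; a pose out of reach is approached as far as the arm can. A call with a number of a shift or a turn outside -1 to 1 is refused whole. A call with a gripper value outside its range is refused whole. OPENING is the opening, from 0 (shut) to 1 (fully open), set as the call begins (- or left out, the last holds). The fingers move at their own pace and stop on an object; FORCE is the grip in N (left out, the last holds). Time passes only in rows, so rows that repeat a pose let the fingers close, or fill a call up. It gives the time, the measured TCP pose, the force, the opening and the grip force at its end, in the units of the state.
- manip.get_obs(): the state, without advancing time (a new reading comes with each control period).
- manip.camera(name): name is "scene" or "top"; returns the picture (384x512x3 uint8, red, green, blue); there is no depth.
- manip.camera_params(name): a dict with "fov_y" (degrees; the focal length in pixels is half the picture's height over the tangent of half this angle, whatever the lens; pixels are square), "cx", "cy" (the principal point, pixels), "k1" (the pictures are not rectified: a ray, as slopes to the right and down, at radius r is drawn at 1 + k1 r^2 times it, then the intrinsics apply), "camera_from_world" (4x4, takes a point from world to camera coordinates). Camera axes: x right, y up, looking along -z (the intrinsics and any distortion apply to the point x, -y, -z); pixel columns grow to the right and rows downward; lengths in m; the calibration is good to about 2 mm. A picture is of the moment at which its call begins. camera_params takes no time and is no camera call.
- manip.hand_in(): hands the job in; it is judged then, once.
The state is a dict: "clock": time; "joint_pos": joint angles; "joint_velocities": joint speeds; "tau": joint torques, N m; "position": TCP position; "ee_rot": TCP orientation; "ft_force": force on the tool from outside, world axes, zero at the start; "torque": the same for the moment, N m; "grip_width": opening from 0.0 (shut) to 1.0 (fully open); "grasp_force": force on a finger pad.
Only numpy, scipy, OpenCV 4.12 (cv2) and the standard library are available. Lean on these libraries where they do the work, as an engineer would, in place of code of your own. Each camera call takes 0.05 s, during which the arm holds its last target. There are 200 camera calls.

## Working session

There is one attempt and no reset: what is moved stays moved. The work goes in short steps, Python scripts to look and compute and a shell command to move; the robot and the scene stay as the last step left them, time stands still between calls to the robot, and variables do not carry over. Pictures are saved under pics/ and viewed, at most 10 in all, crops included, and the job is handed in when it is done.

```bash
mkdir -p pics
cat > h.py <<'E'
import numpy as np, cv2
from workcell import manip
def ray(name,u,v):
    p=manip.camera_params(name); f=192/np.tan(np.radians(p['fov_y'])/2)
    d=np.array([(u-p['cx'])/f,(v-p['cy'])/f]); s=d.copy()
    for _ in range(20): s=d/(1+p['k1']*(s@s))
    T=np.array(p['camera_from_world']); R=T[:3,:3]; o=-R.T@T[:3,3]
    return o, R.T@np.array([s[0],-s[1],-1])
def onz(name,u,v,z):
    o,d=ray(name,u,v); return o+d*(z-o[2])/d[2]
def proj(name,P):
    p=manip.camera_params(name); f=192/np.tan(np.radians(p['fov_y'])/2)
    c=np.array(p['camera_from_world'])@np.append(P,1); s=np.array([c[0],-c[1]])/-c[2]
    s=s*(1+p['k1']*(s@s)); return s*f+[p['cx'],p['cy']]
E
python3 - <<'E'
from h import *
for n in('scene','top'):
    im=manip.camera(n); np.save(f'pics/{n}0.npy',im); cv2.imwrite(f'pics/{n}0.png',cv2.resize(im[:,:,::-1],(768,576)))
    p=manip.camera_params(n); print(n,p['fov_y'],p['k1'],ray(n,256,192))
o=manip.get_obs(); print({k:np.round(o[k],3) for k in o})
E
```

```text
scene 54.130895555581844 -0.08687425409596153 (array([-0.36306399, -0.74095162,  0.64180449]), array([ 0.7079754,  0.5740588, -0.4115993]))
top 49.9872174815918 -0.011711465740298539 (array([0.28054781, 0.04658196, 1.5034053 ]), array([ 0.16493456, -0.02132232, -0.98631703]))
{'clock': np.float64(0.1), 'joint_pos': array([ 1.16 ,  0.333, -0.065,  1.461,  0.022,  1.35 , -0.088]), 'joint_velocities': array([-0.001, -0.002, -0.001, -0.003, -0.   ,  0.   ,  0.   ]), 'tau': array([ 2.0000e-03, -6.2675e+01,  4.9000e-02, -3.9243e+01,  1.6000e-02,
        7.0000e-03,  0.0000e+00]), 'position': array([ 0.236, -0.578,  0.231]), 'ee_rot': array([ 0.981,  0.193, -0.   , -0.001]), 'ft_force': array([ 0.595,  0.707, -0.55 ]), 'torque': array([ 0.013, -0.014, -0.01 ]), 'grasp_force': np.float64(0.0), 'grip_width': np.float64(1.004)}
```

View pics/top0.png

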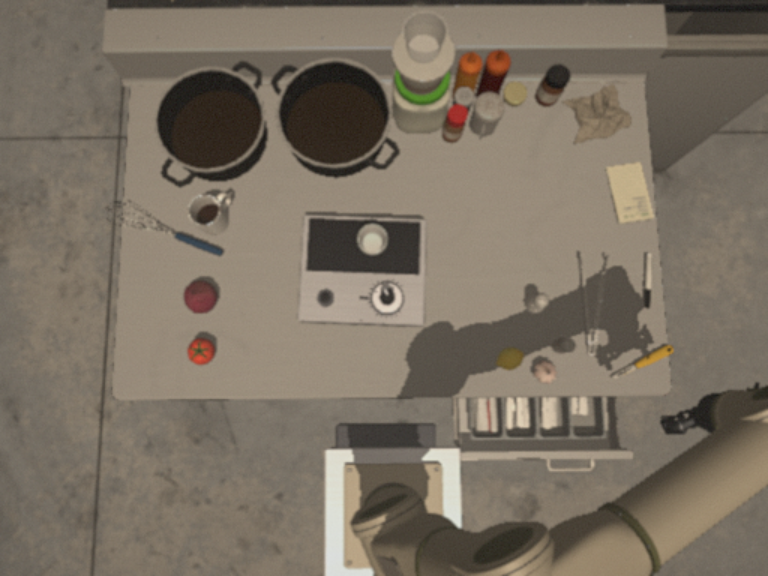

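View pics/scene0.png

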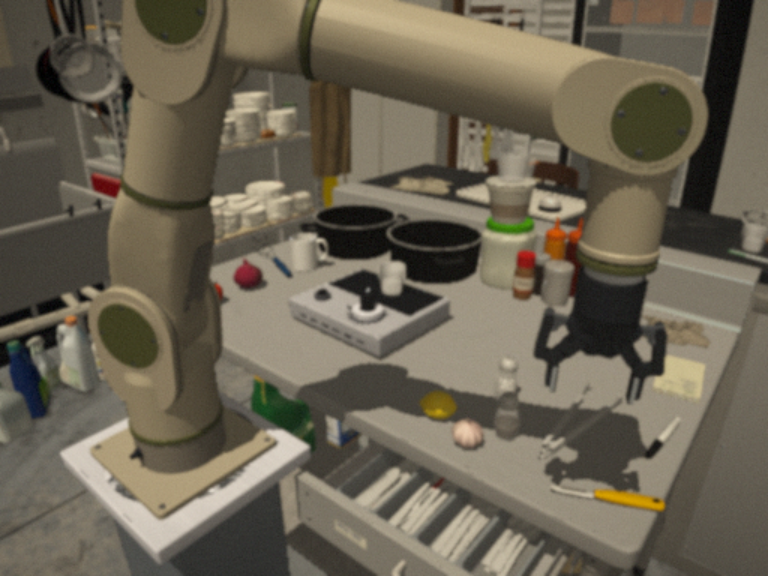

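Run:
```python
from h import *
im=np.load('pics/top0.npy')
x0,y0,x1,y1=195,138,290,220
cv2.imwrite('pics/crop1.png',cv2.resize(im[y0:y1,x0:x1,::-1],None,fx=7,fy=7,interpolation=cv2.INTER_CUBIC))
im=np.load('pics/scene0.npy')
cv2.imwrite('pics/crop2.png',cv2.resize(im[165:240,185:305,::-1],None,fx=6,fy=6,interpolation=cv2.INTER_CUBIC))
for u,v in((203,141.5),(283,143.5),(282,217),(199,214.5)): print(onz('top',u,v,.06).round(3))
```

```text
[0.709 0.206 0.06 ]
[ 0.699 -0.085  0.06 ]
[ 0.432 -0.075  0.06 ]
[0.443 0.217 0.06 ]
```

View pics/crop1.png

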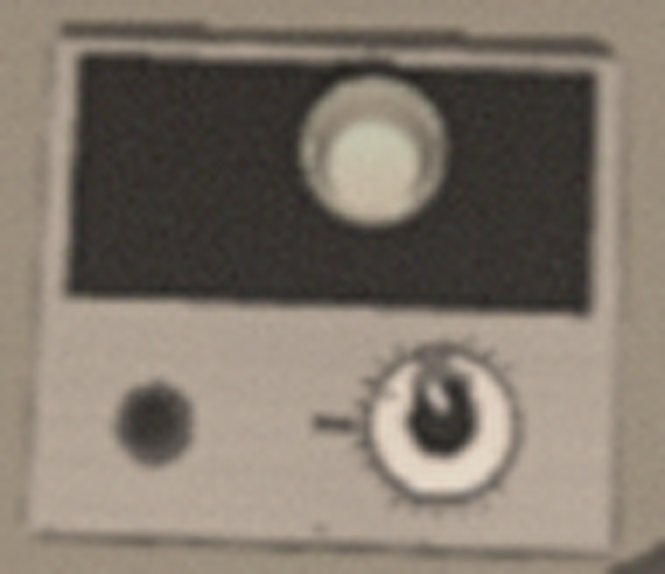

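View pics/crop2.png

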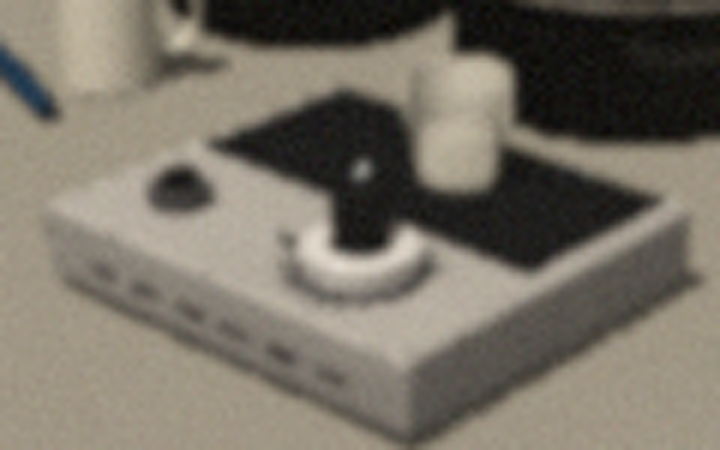

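The top crop shows the warmer, yawed slightly: ring centre at crop (440,425), button (154,422), long mark (335,423). The bright rib on the knob top is around (435,385), pointing up (away from the robot).

Run:
```python
from h import *
im=np.load('pics/top0.npy')
c=lambda x,y:((x+.5)/7-.5+195,(y+.5)/7-.5+138)
yaw=-.04; R=np.array([[np.cos(yaw),-np.sin(yaw)],[np.sin(yaw),np.cos(yaw)]])
# ring fit: bright mask
g=im.min(2).astype(np.uint8); m=(g[180:215,240:275]>185).astype(np.uint8)
cs,_=cv2.findContours(m,cv2.RETR_EXTERNAL,cv2.CHAIN_APPROX_NONE); k=max(cs,key=cv2.contourArea)
(cx,cy),r=cv2.minEnclosingCircle(k); print(g[180:215,240:275].max(),cx+240,cy+180,r,cv2.fitEllipse(k))
D=onz('top',cx+240,cy+180,.078); D2=onz('top',*c(440,425),.078)
B=onz('top',*c(154,422),.072); L=onz('top',*c(335,423),.06)
print('dial',D,D2,'btn',B,'mark',L)
# predictions
w=R.T@(B-D)[:2]; print('btn-dial in warmer',w,'exp -.005 .145', 'mark',R.T@(L-D)[:2])
kt=proj('top',np.append(D[:2],.118)); print('knobtop px',kt,(kt-[195,138]+.5)*7-.5)
kt=proj('scene',np.append(D[:2],.118)); print('knobtop scene crop',(kt-[185,165]+.5)*6-.5)
for nm,P in(('corner FL',[-.13,.15]),('FR',[-.13,-.15]),('RL',[.13,.15])):
    ctr=D[:2]-R@[-.07,-.06]; q=proj('top',np.append(ctr+R@P,.06)); print(nm,(q-[195,138]+.5)*7-.5)
```

```text
199 257.70000076293945 198.70000076293945 8.728215217590332 ((17.723003387451172, 18.21412467956543), (15.687252044677734, 16.582361221313477), 174.6842803955078)
dial [0.49508797 0.01010233 0.078     ] [0.496562   0.01103374 0.078     ] btn [0.50021931 0.15450217 0.072     ] mark [0.50076781 0.06373678 0.06      ]
btn-dial in warmer [-0.00064722  0.14448953] exp -.005 .145 mark [0.00353049 0.05381868]
knobtop px [257.97847646 196.94801509] [443.84933519 415.63610563]
knobtop scene crop [351.3837034  179.41844747]
corner FL [ 20.53145206 538.11707883]
FR [616.86200799 556.87136852]
RL [46.63502423 39.05292358]
```

Run:
```python
from h import *
a=np.mean([manip.camera('top').astype(float) for _ in range(6)],0).astype(np.uint8); b=np.mean([manip.camera('scene').astype(float) for _ in range(6)],0).astype(np.uint8)
np.save('pics/topm.npy',a); np.save('pics/scm.npy',b)
A=cv2.resize(a[182:212,240:275,::-1],(420,360),interpolation=cv2.INTER_CUBIC)
B=cv2.resize(b[185:215,228:263,::-1],(420,360),interpolation=cv2.INTER_CUBIC)
cv2.imwrite('pics/crop3.png',np.hstack([A,B])[:, :800])
```

```text
(no output)
```

View pics/crop3.png

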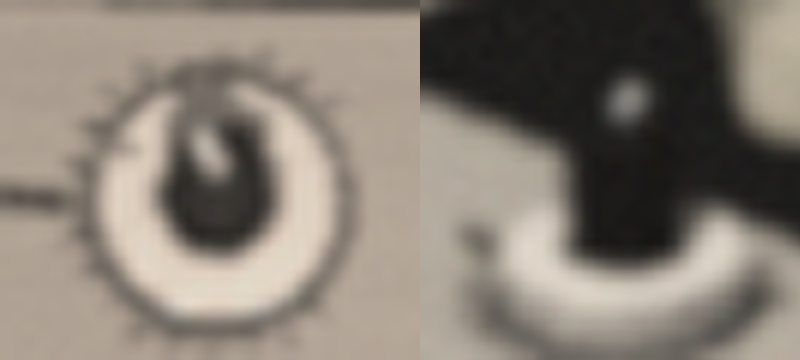

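The crop shows the ring centre at (218,198) and the rib running from (224,178) to (197,130), so the knob is at about -1.0 rad. The ring dot is at (125,148), so the ring is at about -0.45. I'll go over to the dial now.

```bash
R='[[[0.1,-0.1,0],[0,0,0]]]'
python3 -m inch '[[[0.1,-0.1,0],[0,0,0]],[[0.2,-0.2,0],[0,0,0]],[[0.35,-0.35,0],[0,0,0]],[[0.5,-0.5,0],[0,0,0]],[[0.6,-0.6,0],[0,0,0]],[[0.7,-0.7,0],[0,0,0]],[[0.8,-0.8,0],[0,0,0]],[[0.9,-0.9,0],[0,0,0]],[[1,-1,0],[0,0,0]],[[1,-1,0],[0,0,0]]]' 0.6 60
python3 -m inch '[[[0.1,-0.1,0],[0,0,0]],[[0.2,-0.2,0],[0,0,0]],[[0.3,-0.3,0],[0,0,0]],[[0.4,-0.4,0],[0,0,0]],[[0.5,-0.5,0],[0,0,0]],[[0.6,-0.6,0],[0,0,0]],[[0.7,-0.7,0],[0,0,0]],[[0.8,-0.8,0],[0,0,0]],[[0.9,-0.9,0],[0,0,0]],[[1,-1,0],[0,0,0]]]'
python3 -m inch '[[[0.1,-0.1,0],[0,0,0]],[[0.2,-0.2,0],[0,0,0]],[[0.3,-0.3,0],[0,0,0]],[[0.4,-0.4,0],[0,0,0]],[[0.5,-0.5,0],[0,0,0]],[[0.6,-0.6,0],[0,0,0]],[[0.7,-0.7,0],[0,0,0]],[[0.8,-0.8,0],[0,0,0]],[[0.9,-0.9,0],[0,0,0]],[[1,-1,0],[0,0,0]]]'
python3 -m inch '[[[0.1,-0.1,0],[0,0,0]],[[0.2,-0.2,0],[0,0,0]],[[0.3,-0.3,0],[0,0,0]],[[0.4,-0.4,0],[0,0,0]],[[0.5,-0.5,0],[0,0,0]],[[0.6,-0.6,0],[0,0,0]],[[0.7,-0.7,0],[0,0,0]],[[0.8,-0.8,0],[0,0,0]],[[0.9,-0.9,0],[0,0,0]],[[1,-1,0],[0,0,0]]]'
python3 -m inch '[[[0.1,-0.1,0],[0,0,-0.1]],[[0.2,-0.2,0],[0,0,-0.2]],[[0.3,-0.3,0],[0,0,-0.3]],[[0.4,-0.4,0],[0,0,-0.4]],[[0.5,-0.5,0],[0,0,-0.5]],[[0.6,-0.6,0],[0,0,-0.6]],[[0.7,-0.7,0],[0,0,-0.7]],[[0.8,-0.8,0],[0,0,-0.8]],[[0.9,-0.8,0],[0,0,-0.88]],[[0.9,-0.8,0],[0,0,-0.88]]]'
cat >> h.py <<'E'
from scipy.spatial.transform import Rotation as Ro
def rel(P):
    o=manip.get_obs(); R=Ro.from_quat(o['ee_rot']); print('shares',(R.inv().apply(np.array(P)-o['position'])/.08).round(3))
    x=R.as_matrix(); print('toolyaw',np.degrees(np.arctan2(x[1,0],x[0,0])).round(2),'down',x[:,2].round(4),'pos',o['position'].round(4),'F',o['ft_force'].round(2),'M',o['torque'].round(3),'grip',o['grip_width'],o['grasp_force'],'j',o['joint_pos'].round(2),'t',o['clock'])
E
python3 -c "
from h import *
rel([.4965,.0105,.097])"
```

```text
clock: 1.7
position: [0.2812, -0.4729, 0.2315]
ee_rot: [0.981, 0.194, 0.0, -0.0]
ft_force: [0.0, -0.2, 0.4]
grip_width: 0.597
grasp_force: 0.0
clock: 2.7
position: [0.3243, -0.3691, 0.2313]
ee_rot: [0.981, 0.193, 0.0, 0.0]
ft_force: [-0.1, -0.9, -0.3]
grip_width: 0.602
grasp_force: 0.0
clock: 3.7
position: [0.3682, -0.2648, 0.2313]
ee_rot: [0.981, 0.193, 0.0, 0.0]
ft_force: [-0.4, 0.3, 0.6]
grip_width: 0.599
grasp_force: 0.0
clock: 4.7
position: [0.412, -0.1605, 0.2313]
ee_rot: [0.981, 0.193, 0.0, 0.0]
ft_force: [-0.2, -0.4, -0.4]
grip_width: 0.595
grasp_force: 0.0
clock: 5.7
position: [0.4547, -0.0738, 0.2313]
ee_rot: [0.857, 0.515, 0.0, -0.0]
ft_force: [-0.3, -1.2, -0.3]
grip_width: 0.604
grasp_force: 0.0
shares [ 1.175 -0.034  1.679]
toolyaw 61.95 down [ 3.e-04  3.e-04 -1.e+00] pos [ 0.4547 -0.0738  0.2313] F [-0.32 -1.2  -0.25] M [-0.027  0.049  0.005] grip 0.6038731150860484 0.0 j [ 0.63 -0.   -0.56  1.85 -0.    1.3  -0.42] t 5.7
```

```bash
python3 -m inch '[[[0.1,0,0],[0,0,0]],[[0.2,0,0.1],[0,0,0]],[[0.3,0,0.1],[0,0,0]],[[0.4,-0.01,0.2],[0,0,0]],[[0.5,-0.01,0.3],[0,0,0]],[[0.6,-0.02,0.4],[0,0,0]],[[0.7,-0.02,0.5],[0,0,0]],[[0.8,-0.03,0.6],[0,0,0]],[[0.9,-0.03,0.6],[0,0,0]],[[1,-0.03,0.6],[0,0,0]]]'
python3 -m inch '[[[0.05,0,0.1],[0,0,0]],[[0.1,0,0.2],[0,0,0]],[[0.15,0,0.3],[0,0,0]],[[0.175,0,0.4],[0,0,0]],[[0.175,0,0.5],[0,0,0]],[[0.175,0,0.54],[0,0,0]],[[0.175,0,0.54],[0,0,0]],[[0.175,0,0.54],[0,0,0]],[[0.175,0,0.54],[0,0,0]],[[0.175,0,0.54],[0,0,0]]]'
python3 - <<'E'
from h import *
rel([.4965,.0105,.097])
A=cv2.resize(manip.camera('top')[172:217,230:285,::-1],(396,324),interpolation=cv2.INTER_CUBIC)
B=cv2.resize(manip.camera('scene')[150:220,218:278,::-1],(360,420),interpolation=cv2.INTER_CUBIC)
A=cv2.copyMakeBorder(A,0,96,0,0,cv2.BORDER_CONSTANT)
cv2.imwrite('pics/c4.png',np.hstack([A,B]))
E
```

```text
clock: 6.7
position: [0.49, -0.0026, 0.1832]
ee_rot: [0.858, 0.514, -0.0, -0.0]
ft_force: [-0.9, -0.7, -0.1]
grip_width: 0.597
grasp_force: 0.0
clock: 7.7
position: [0.4965, 0.009, 0.1404]
ee_rot: [0.858, 0.514, 0.0, 0.0]
ft_force: [-0.1, 0.2, -0.4]
grip_width: 0.598
grasp_force: 0.0
shares [ 0.016 -0.009  0.543]
toolyaw 61.81 down [ 6.e-04 -2.e-04 -1.e+00] pos [0.4965 0.009  0.1404] F [-0.09  0.21 -0.42] M [ 0.008 -0.013 -0.006] grip 0.5983945033992263 0.0 j [ 0.49  0.18 -0.65  1.88  0.12  1.12 -0.7 ] t 7.7
```

View pics/c4.png

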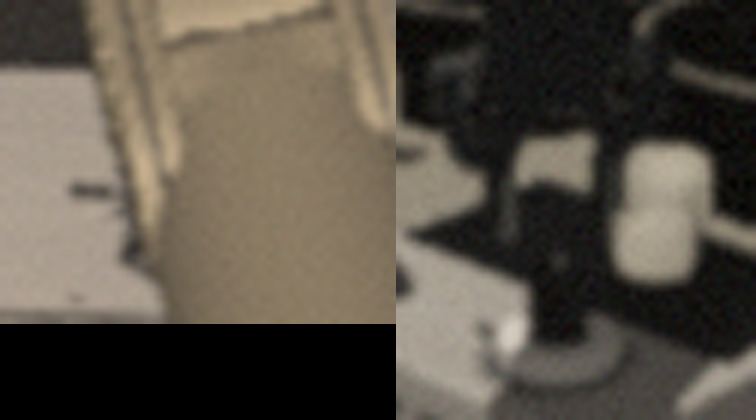

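The scene crop shows the fingers straddling the knob, which is at (558,265), and roughly centred on it. I'll descend and grip.

```bash
python3 -m inch '[[[0.01,0,0.06],[0,0,0]],[[0.01,0,0.12],[0,0,0]],[[0.01,0,0.18],[0,0,0]],[[0.01,0,0.24],[0,0,0]],[[0.01,0,0.3],[0,0,0]],[[0.01,0,0.36],[0,0,0]],[[0.01,0,0.42],[0,0,0]],[[0.01,0,0.48],[0,0,0]],[[0.01,0,0.52],[0,0,0]],[[0.01,0,0.52],[0,0,0]]]'
python3 -m inch '[[[0,0,0],[0,0,0]],[[0,0,0],[0,0,0]],[[0,0,0],[0,0,0]],[[0,0,0],[0,0,0]],[[0,0,0],[0,0,0]],[[0,0,0],[0,0,0]],[[0,0,0],[0,0,0]],[[0,0,0],[0,0,0]],[[0,0,0],[0,0,0]],[[0,0,0],[0,0,0]]]' 0.3 40
python3 -c "
from h import *
rel([.4965,.0105,.097])"
```

```text
clock: 8.8
position: [0.4964, 0.0098, 0.098]
ee_rot: [0.858, 0.514, -0.0, -0.0]
ft_force: [-0.2, -0.3, 0.4]
grip_width: 0.599
grasp_force: 0.0
clock: 9.8
position: [0.4976, 0.0095, 0.099]
ee_rot: [0.858, 0.514, 0.001, 0.001]
ft_force: [4.6, -2.3, 4.4]
grip_width: 0.358
grasp_force: 39.5
shares [ 0.005 -0.018  0.025]
toolyaw 61.8 down [ 1.9e-03 -4.0e-04 -1.0e+00] pos [0.4976 0.0095 0.099 ] F [ 4.62 -2.33  4.35] M [-0.591 -0.957 -0.031] grip 0.3584756192991932 39.54711556434631 j [ 0.47  0.23 -0.64  1.92  0.16  1.04 -0.73] t 9.8
```

```bash
python3 -m inch '[[[0,0.005,0.005],[0,0,0]],[[0,0.01,0.01],[0,0,0]],[[0,0.015,0.015],[0,0,0]],[[0,0.015,0.02],[0,0,0]],[[0,0.015,0.02],[0,0,0]],[[0,0.015,0.02],[0,0,0]],[[0,0.015,0.02],[0,0,0]],[[0,0.015,0.02],[0,0,0]],[[0,0.015,0.02],[0,0,0]],[[0,0.015,0.02],[0,0,0]]]'
python3 -m inch '[[[0,0,0.005],[0,0,0]],[[0,0,0.01],[0,0,0]],[[0,0,0.015],[0,0,0]],[[0,0,0.02],[0,0,0]],[[0,0,0.02],[0,0,0]],[[0,0,0.02],[0,0,0]],[[0,0,0.02],[0,0,0]],[[0,0,0.02],[0,0,0]],[[0,0,0.02],[0,0,0]],[[0,0,0.02],[0,0,0]]]'
python3 -c "
from h import *
rel([.4965,.0105,.097])"
```

```text
clock: 10.8
position: [0.4977, 0.0094, 0.0969]
ee_rot: [0.858, 0.514, -0.0, -0.0]
ft_force: [2.2, -1.5, 6.5]
grip_width: 0.354
grasp_force: 39.6
clock: 11.8
position: [0.4978, 0.0095, 0.0957]
ee_rot: [0.858, 0.514, -0.0, 0.0]
ft_force: [0.1, -2.0, 9.9]
grip_width: 0.353
grasp_force: 39.9
shares [ 0.004 -0.02  -0.017]
toolyaw 61.83 down [-0.e+00 -1.e-04 -1.e+00] pos [0.4978 0.0095 0.0957] F [ 0.09 -2.    9.9 ] M [-0.293 -0.004 -0.022] grip 0.3527489514581176 39.89385008811951 j [ 0.47  0.24 -0.64  1.92  0.17  1.03 -0.73] t 11.8
```

```bash
python3 -m inch '[[[0,0,0.003],[0,0,0]],[[0,0,0.006],[0,0,0]],[[0,0,0.008],[0,0,0]],[[0,0,0.008],[0,0,0]],[[0,0,0.008],[0,0,0]],[[0,0,0.008],[0,0,0]],[[0,0,0.008],[0,0,0]],[[0,0,0.008],[0,0,0]],[[0,0,0.008],[0,0,0]],[[0,0,0.008],[0,0,0]]]'
python3 -c "
from h import *
for i in range(3): rel([.4965,.0105,.097]); manip.camera('scene')"
```

```text
clock: 12.8
position: [0.4978, 0.0095, 0.0951]
ee_rot: [0.858, 0.514, -0.0, 0.0]
ft_force: [1.2, -0.5, 9.6]
grip_width: 0.354
grasp_force: 39.9
shares [ 0.004 -0.02  -0.024]
toolyaw 61.83 down [ 0.e+00 -1.e-04 -1.e+00] pos [0.4978 0.0095 0.0951] F [ 1.24 -0.54  9.6 ] M [-0.309  0.044 -0.   ] grip 0.3539560223617341 39.89863872528076 j [ 0.47  0.24 -0.64  1.92  0.17  1.03 -0.73] t 12.8
shares [ 0.004 -0.02  -0.025]
toolyaw 61.83 down [-0.e+00 -1.e-04 -1.e+00] pos [0.4978 0.0094 0.095 ] F [ 0.88 -1.39  9.72] M [-0.315  0.041  0.02 ] grip 0.3612771819683322 39.898964166641235 j [ 0.47  0.24 -0.64  1.92  0.17  1.03 -0.73] t 12.85
shares [ 0.004 -0.02  -0.024]
toolyaw 61.83 down [ 1.e-04 -0.e+00 -1.e+00] pos [0.4978 0.0095 0.0951] F [ 0.18 -1.61 10.07] M [-0.289  0.063  0.004] grip 0.3575342170340606 39.89826142787933 j [ 0.47  0.24 -0.64  1.92  0.17  1.03 -0.73] t 12.9
```

Run:
```python
from h import *
for n,f,box in(('top','pics/topm.npy',(254,191,261,199)),('scene','pics/scm.npy',(240,189,250,199))):
    g=np.load(f).min(2).astype(float); x0,y0,x1,y1=box; s=g[y0:y1,x0:x1]; print(s.astype(int))
    W=np.array([[.4978,.0095]])
    print(n,'centre',proj(n,[.4978,.0095,.118]))
    ang=np.linspace(-1.5,-.5,6)
    for a in ang:  # rib mid point prediction at 8 mm; mark dir = +y of warmer
        t=np.pi/2-.04+a; print(round(a,2),proj(n,[.4978+.008*np.cos(t),.0095+.008*np.sin(t),.119]).round(2),proj(n,[.4978+.016*np.cos(t),.0095+.016*np.sin(t),.119]).round(2))
```

```text
[[125 102 101 100  95  96 112]
 [112 100 115 111  78  65  74]
 [103  98 140 142  84  45  52]
 [ 91  80 142 162 113  58  42]
 [ 82  58 109 148 134  76  42]
 [ 67  45  71 107 110  67  45]
 [ 51  41  52  67  68  54  47]
 [ 46  45  49  50  52  49  47]]
top centre [258.14525749 196.15927684]
-1.5 [258.05 193.79] [257.95 191.48]
-1.3 [257.59 193.86] [257.02 191.61]
-1.1 [257.14 194.01] [256.14 191.92]
-0.9 [256.74 194.25] [255.33 192.39]
-0.7 [256.4  194.56] [254.64 193.01]
-0.5 [256.12 194.94] [254.09 193.76]
[[ 27  26  26  24  25  28  27  28  27  27]
 [ 29  28  28  26  30  32  31  28  29  27]
 [ 28  26  26  32  50  62  52  33  27  25]
 [ 29  26  28  45  85 107  84  46  29  25]
 [ 28  26  31  60 105 121  92  47  31  26]
 [ 25  28  29  56  90  97  68  35  27  26]
 [ 28  27  29  40  54  56  38  30  27  26]
 [ 32  29  28  30  33  34  29  22  23  27]
 [ 51  31  27  29  29  29  26  22  22  24]
 [ 66  36  24  26  23  26  24  20  24  24]]
scene centre [243.81437254 194.27181249]
-1.5 [245.31 193.21] [246.8  192.43]
-1.3 [244.91 193.11] [246.   192.23]
-1.1 [244.47 193.04] [245.12 192.09]
-0.9 [244.   193.01] [244.19 192.03]
-0.7 [243.53 193.02] [243.25 192.05]
-0.5 [243.06 193.07] [242.32 192.14]
```

```bash
python3 -m inch '[[[0,0,0],[0,0,-0.05]],[[0,0,0],[0,0,-0.1]],[[0,0,0],[0,0,-0.15]],[[0,0,0],[0,0,-0.2]],[[0,0,0],[0,0,-0.25]],[[0,0,0],[0,0,-0.3]],[[0,0,0],[0,0,-0.35]],[[0,0,0],[0,0,-0.4]],[[0,0,0],[0,0,-0.45]],[[0,0,0],[0,0,-0.5]]]'
python3 -c "
from h import *
rel([.4965,.0105,.097])"
```

```text
clock: 13.95
position: [0.498, 0.0093, 0.0951]
ee_rot: [0.741, 0.672, 0.0, 0.0]
ft_force: [1.8, -3.6, 9.7]
grip_width: 0.356
grasp_force: 40.0
shares [ 0.014 -0.02  -0.023]
toolyaw 84.41 down [ 4.e-04 -3.e-04 -1.e+00] pos [0.498  0.0093 0.0951] F [ 1.81 -3.57  9.71] M [-0.459 -0.111  0.002] grip 0.3558942863621687 39.9752801656723 j [ 0.51  0.25 -0.69  1.92  0.19  1.03 -0.35] t 13.95
```

```bash
python3 -m inch '[[[0,0,0],[0,0,-0.1]],[[0,0,0],[0,0,-0.2]],[[0,0,0],[0,0,-0.3]],[[0,0,0],[0,0,-0.4]],[[0,0,0],[0,0,-0.5]],[[0,0,0],[0,0,-0.6]],[[0,0,0],[0,0,-0.7]],[[0,0,0],[0,0,-0.8]],[[0,0,0],[0,0,-0.9]],[[0,0,0],[0,0,-0.9]]]'
python3 - <<'E'
from h import *
rel([.4965,.0105,.097])
B=cv2.resize(manip.camera('scene')[165:220,213:278,::-1],(650,550),interpolation=cv2.INTER_CUBIC)
cv2.imwrite('pics/c5.png',B)
E
```

```text
clock: 14.95
position: [0.4985, 0.0092, 0.0953]
ee_rot: [0.462, 0.887, 0.0, 0.001]
ft_force: [4.0, -3.1, 9.8]
grip_width: 0.358
grasp_force: 40.1
shares [ 0.028 -0.01  -0.021]
toolyaw 124.98 down [ 1.4e-03 -4.0e-04 -1.0e+00] pos [0.4985 0.0092 0.0953] F [ 4.01 -3.05  9.83] M [-0.697 -0.379  0.046] grip 0.3575540142853757 40.06469249725342 j [ 0.6   0.27 -0.79  1.91  0.23  1.04  0.33] t 14.95
```

View pics/c5.png

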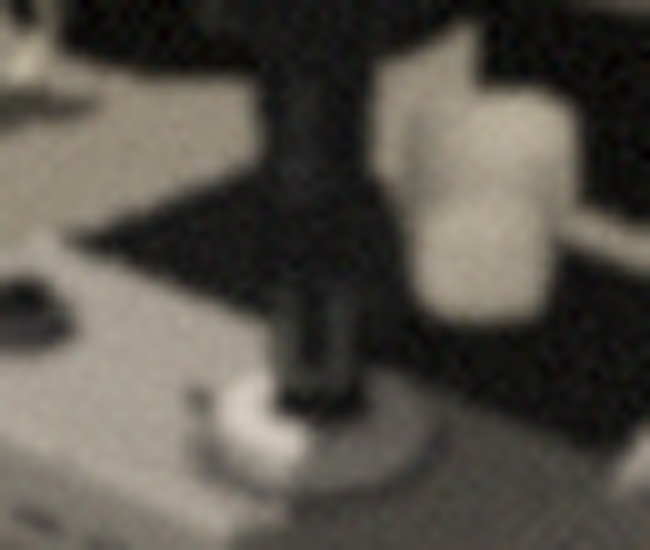

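```bash
python3 -m inch '[[[0,0,-0.01],[0,0,0]],[[0,0,-0.02],[0,0,0]],[[0,0,-0.03],[0,0,0]],[[0,0,-0.04],[0,0,0]],[[0,0,-0.045],[0,0,0]],[[0,0,-0.045],[0,0,0]],[[0,0,-0.045],[0,0,0]],[[0,0,-0.045],[0,0,0]],[[0,0,-0.045],[0,0,0]],[[0,0,-0.045],[0,0,0]]]'
python3 -m inch '[[[0,0,0],[0,0,0]],[[0,0,0],[0,0,0]],[[0,0,0],[0,0,0]],[[0,0,0],[0,0,0]],[[0,0,0],[0,0,0]],[[0,0,0],[0,0,0]],[[0,0,0],[0,0,0]],[[0,0,0],[0,0,0]],[[0,0,0],[0,0,0]],[[0,0,0],[0,0,0]]]' 0.6 40
python3 -m inch '[[[0,0,-0.1],[0,0,0]],[[0,0,-0.2],[0,0,0]],[[0,0,-0.3],[0,0,0]],[[0,0,-0.4],[0,0,0]],[[0,0,-0.5],[0,0,0]],[[0,0,-0.6],[0,0,0]],[[0,0,-0.7],[0,0,0]],[[0,0,-0.8],[0,0,0]],[[0,0,-0.9],[0,0,0]],[[0,0,-1],[0,0,0]]]'
python3 -c "
from h import *
rel([.4995,.1545,.16])"
```

```text
clock: 16.0
position: [0.4984, 0.0092, 0.0985]
ee_rot: [0.463, 0.886, 0.0, 0.001]
ft_force: [4.4, -2.2, 4.1]
grip_width: 0.358
grasp_force: 39.7
clock: 17.0
position: [0.4978, 0.0092, 0.0983]
ee_rot: [0.463, 0.886, -0.0, 0.0]
ft_force: [-0.0, 0.7, 1.1]
grip_width: 0.599
grasp_force: 0.0
clock: 18.0
position: [0.4977, 0.0093, 0.1789]
ee_rot: [0.463, 0.886, -0.0, -0.0]
ft_force: [-0.2, 0.0, -0.8]
grip_width: 0.599
grasp_force: 0.0
shares [1.477 1.055 0.236]
toolyaw 124.82 down [-0. -0. -1.] pos [0.4977 0.0093 0.1789] F [-0.23  0.04 -0.77] M [ 0.017  0.008 -0.027] grip 0.59900202398399 0.0 j [ 0.64  0.17 -0.81  1.83  0.13  1.2   0.4 ] t 18.0
```

```bash
python3 -m inch '[[[0.1,0.07,0],[0,0,0]],[[0.2,0.14,0],[0,0,0]],[[0.3,0.21,0],[0,0,0]],[[0.4,0.28,0],[0,0,0]],[[0.5,0.35,0],[0,0,0]],[[0.6,0.42,0],[0,0,0]],[[0.7,0.5,0],[0,0,0]],[[0.8,0.55,0],[0,0,0]],[[0.9,0.6,0],[0,0,0]],[[1,0.7,0],[0,0,0]]]' 0
python3 -m inch '[[[0.1,0.07,0],[0,0,0]],[[0.2,0.14,0],[0,0,0]],[[0.3,0.21,0],[0,0,0]],[[0.4,0.28,0],[0,0,0]],[[0.48,0.355,0],[0,0,0]],[[0.48,0.355,0],[0,0,0]],[[0.48,0.355,0],[0,0,0]],[[0.48,0.355,0],[0,0,0]],[[0.48,0.355,0],[0,0,0]],[[0.48,0.355,0],[0,0,0]]]'
python3 - <<'E'
from h import *
rel([.4995,.1545,.09])
a=np.mean([manip.camera('top').astype(float) for _ in range(5)],0).astype(np.uint8); b=np.mean([manip.camera('scene').astype(float) for _ in range(5)],0).astype(np.uint8)
np.save('pics/topm2.npy',a); np.save('pics/scm2.npy',b)
A=cv2.resize(a[182:212,240:275,::-1],(420,360),interpolation=cv2.INTER_CUBIC)
B=cv2.resize(b[185:215,233:263,::-1],(360,360),interpolation=cv2.INTER_CUBIC)
cv2.imwrite('pics/c6.png',np.hstack([A,B]))
print(a[190:201,251:262].min(2)); print(b[189:199,236:250].min(2))
E
```

```text
clock: 19.0
position: [0.4979, 0.1074, 0.1783]
ee_rot: [0.463, 0.886, -0.0, 0.0]
ft_force: [-0.9, -0.2, -0.8]
grip_width: 0.001
grasp_force: 0.0
clock: 20.0
position: [0.4995, 0.1542, 0.1783]
ee_rot: [0.463, 0.886, -0.0, 0.0]
ft_force: [0.4, 0.3, -0.8]
grip_width: 0.001
grasp_force: 0.0
shares [0.003 0.002 1.103]
toolyaw 124.78 down [ 1.e-04 -2.e-04 -1.e+00] pos [0.4995 0.1542 0.1783] F [ 0.45  0.26 -0.77] M [ 0.033  0.021 -0.008] grip 0.0013877725131204227 0.0 j [ 0.4   0.25 -0.89  1.76  0.21  1.22  0.06] t 20.0
[[ 70  80  89  96  98  99  96 100  98  99  95]
 [ 83  93  98 100  98  95  95  94  94  96  98]
 [ 94  99 100  96  89  75  66  64  65  78  92]
 [ 94  99  97  85  67  47  37  36  41  51  70]
 [ 87  95  90  70  45  32  34  35  32  37  46]
 [ 95  94  86  64  53  57  54  46  38  33  38]
 [ 98  91  80  78  83  86  79  60  40  36  37]
 [ 97  83  63  59  63  65  61  52  40  37  34]
 [ 97  82  54  37  38  41  41  35  36  37  33]
 [ 99  87  62  39  34  36  37  38  36  38  37]
 [ 98  95  77  45  32  33  36  37  35  33  43]]
[[17 15 17 16 17 19 15 16 19 19 17 16 15 15]
 [15 17 16 18 16 18 19 16 17 17 18 17 17 18]
 [18 19 17 19 17 22 19 21 14 17 17 17 16 18]
 [16 17 14 19 21 31 34 29 23 18 15 15 18 15]
 [18 17 17 20 27 39 47 43 34 23 15 15 19 17]
 [21 19 15 16 25 38 47 42 38 28 19 17 13 17]
 [34 20 19 19 17 27 28 29 27 22 18 16 17 16]
 [50 33 27 22 19 17 18 19 18 19 20 14 19 15]
 [65 49 43 33 24 21 16 17 19 19 18 19 17 17]
 [69 58 55 43 31 20 21 17 19 18 17 19 19 14]]
```

View pics/c6.png

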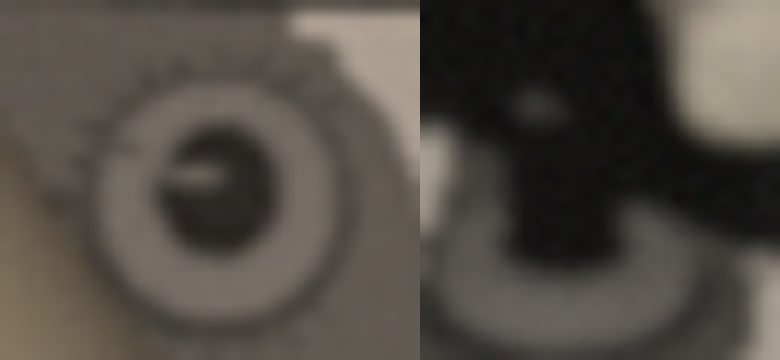

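The ring dot is unmoved at (125,148). The rib now points left, from (225,177) to about (170,180). I'll measure it more finely.

Run:
```python
from h import *
def axis(f,c0,c1,r0,r1,bg,name='top',vert=False):
    g=np.clip(np.load(f).min(2).astype(float)-bg,0,None); pts=[]
    if not vert:
        for c in range(c0,c1): w=g[r0:r1,c]; pts.append((c,(w@np.arange(r0,r1))/w.sum()))
    else:
        for r in range(r0,r1): w=g[r,c0:c1]; pts.append(((w@np.arange(c0,c1))/w.sum(),r))
    P=[onz(name,*p,.119) for p in pts]; P=np.array(P); print(np.round(pts,2).tolist())
    return P
ref=np.pi/2-.04
for nm,P in(('after',axis('pics/topm2.npy',255,259,194,199,37)),('before',axis('pics/topm.npy',255,260,193,197,45,vert=True))):
    d=np.linalg.svd(P[:,:2]-P[:,:2].mean(0))[2][0]; c=P[:,:2].mean(0)
    a=np.arctan(d[1]/d[0]); a2=(a-ref+np.pi/2)%np.pi-np.pi/2
    v=c-[.4978,.0094]; print(nm,'slope angle',a2,'centroid',c,'from axis angle',np.arctan2(v[1],v[0])-ref)
# mark direction from image before (long mark column centroids)
g=np.load('pics/topm.npy').min(2).astype(float); r=slice(195,202)
b=np.clip(150-g[r,238:247],0,None); print(g[r,236:247].astype(int))
```

```text
[[255.0, 195.96], [256.0, 196.16], [257.0, 196.17], [258.0, 196.13]]
[[256.43, 193.0], [256.78, 194.0], [257.2, 195.0], [257.47, 196.0]]
after slope angle -0.021378222403907188 centroid [0.49788032 0.01512152] from axis angle 0.025963363558240138
before slope angle -1.2045964371812043 centroid [0.50339634 0.01344996] from axis angle -0.9043534759962031
[[146 147 147 145 149 147 148 148 145 130 112]
 [149 148 148 145 142 145 145 145 146 139 116]
 [149 151 147 132 110 112 119 120 121 128 121]
 [149 150 147 123  87  77  82  78  82  98 105]
 [149 148 147 134 116 112 109 103  98 106 105]
 [147 148 147 146 143 141 142 141 136 132 113]
 [148 149 149 150 148 149 151 150 147 131 105]]
```

The knob is within about 0.03 rad of the mark. Next is the button.

```bash
python3 -m inch '[[[0,0,0.1],[0,0,0]],[[0,0,0.2],[0,0,0]],[[0,0,0.3],[0,0,0]],[[0,0,0.4],[0,0,0]],[[0,0,0.5],[0,0,0]],[[0,0,0.6],[0,0,0]],[[0,0,0.7],[0,0,0]],[[0,0,0.8],[0,0,0]],[[0,0,0.9],[0,0,0]],[[0,0,0.98],[0,0,0]]]'
python3 -m inch '[[[0,0,0.02],[0,0,0]],[[0,0,0.04],[0,0,0]],[[0,0,0.06],[0,0,0]],[[0,0,0.08],[0,0,0]],[[0,0,0.1],[0,0,0]],[[0,0,0.12],[0,0,0]],[[0,0,0.12],[0,0,0]],[[0,0,0.12],[0,0,0]],[[0,0,0.12],[0,0,0]],[[0,0,0.12],[0,0,0]]]'
```

```text
clock: 21.5
position: [0.4993, 0.1546, 0.0991]
ee_rot: [0.463, 0.886, -0.0, -0.0]
ft_force: [-0.1, -0.0, -1.3]
grip_width: 0.001
grasp_force: 0.0
clock: 22.5
position: [0.4995, 0.1547, 0.0903]
ee_rot: [0.463, 0.886, 0.0, 0.0]
ft_force: [-0.0, 0.5, 0.2]
grip_width: -0.002
grasp_force: 0.0
```

```bash
python3 -m inch '[[[0,0,0.01],[0,0,0]],[[0,0,0.02],[0,0,0]],[[0,0,0.03],[0,0,0]],[[0,0,0.04],[0,0,0]],[[0,0,0.05],[0,0,0]],[[0,0,0.06],[0,0,0]],[[0,0,0.06],[0,0,0]],[[0,0,0.06],[0,0,0]],[[0,0,0.06],[0,0,0]],[[0,0,0.06],[0,0,0]]]'
python3 -m inch '[[[0,0,0.01],[0,0,0]],[[0,0,0.02],[0,0,0]],[[0,0,0.03],[0,0,0]],[[0,0,0.04],[0,0,0]],[[0,0,0.05],[0,0,0]],[[0,0,0.06],[0,0,0]],[[0,0,0.06],[0,0,0]],[[0,0,0.06],[0,0,0]],[[0,0,0.06],[0,0,0]],[[0,0,0.06],[0,0,0]]]'
```

```text
clock: 23.5
position: [0.4995, 0.1546, 0.0855]
ee_rot: [0.463, 0.886, -0.0, 0.0]
ft_force: [-0.4, 0.1, 0.1]
grip_width: -0.005
grasp_force: 0.0
clock: 24.5
position: [0.4995, 0.1546, 0.0807]
ee_rot: [0.463, 0.886, -0.0, 0.0]
ft_force: [-1.4, 0.6, 0.5]
grip_width: -0.001
grasp_force: 0.8
```

```bash
python3 -m inch '[[[0,0,0.01],[0,0,0]],[[0,0,0.02],[0,0,0]],[[0,0,0.03],[0,0,0]],[[0,0,0.04],[0,0,0]],[[0,0,0.04],[0,0,0]],[[0,0,0.04],[0,0,0]],[[0,0,0.04],[0,0,0]],[[0,0,0.04],[0,0,0]],[[0,0,0.04],[0,0,0]],[[0,0,0.04],[0,0,0]]]'
python3 -m inch '[[[0,0,0.01],[0,0,0]],[[0,0,0.02],[0,0,0]],[[0,0,0.03],[0,0,0]],[[0,0,0.03],[0,0,0]],[[0,0,0.03],[0,0,0]],[[0,0,0.03],[0,0,0]],[[0,0,0.03],[0,0,0]],[[0,0,0.03],[0,0,0]],[[0,0,0.03],[0,0,0]],[[0,0,0.03],[0,0,0]]]'
```

```text
clock: 25.5
position: [0.4995, 0.1546, 0.0775]
ee_rot: [0.463, 0.886, 0.0, 0.0]
ft_force: [-1.1, -1.1, 3.9]
grip_width: 0.002
grasp_force: 1.9
clock: 26.5
position: [0.4996, 0.1547, 0.0759]
ee_rot: [0.463, 0.886, -0.0, 0.0]
ft_force: [-6.2, -1.8, 15.8]
grip_width: 0.001
grasp_force: 8.3
```

```bash
python3 -m inch '[[[0,0,-0.1],[0,0,0]],[[0,0,-0.2],[0,0,0]],[[0,0,-0.3],[0,0,0]],[[0,0,-0.4],[0,0,0]],[[0,0,-0.5],[0,0,0]],[[0,0,-0.6],[0,0,0]],[[0,0,-0.7],[0,0,0]],[[0,0,-0.8],[0,0,0]],[[0,0,-0.9],[0,0,0]],[[0,0,-1],[0,0,0]]]'
python3 - <<'E'
from h import *
rel([.5,.15,.16])
a=np.mean([manip.camera('top').astype(float) for _ in range(3)],0).astype(np.uint8); b=manip.camera('scene')
A=cv2.resize(a[182:212,240:275,::-1],(420,360),interpolation=cv2.INTER_CUBIC)
B=cv2.resize(b[175:215,203:243,::-1],(360,360),interpolation=cv2.INTER_CUBIC)
cv2.imwrite('pics/c7.png',np.hstack([A,B]))
E
```

```text
clock: 27.5
position: [0.4994, 0.1546, 0.1557]
ee_rot: [0.463, 0.886, -0.0, 0.0]
ft_force: [0.5, -0.3, -0.4]
grip_width: 0.003
grasp_force: 0.0
shares [-0.052 -0.027 -0.053]
toolyaw 124.82 down [ 1.e-04 -1.e-04 -1.e+00] pos [0.4994 0.1546 0.1557] F [ 0.45 -0.33 -0.45] M [-0.005 -0.034 -0.008] grip 0.002618069710780505 0.0 j [ 0.39  0.28 -0.89  1.79  0.23  1.18  0.04] t 27.5
```

View pics/c7.png

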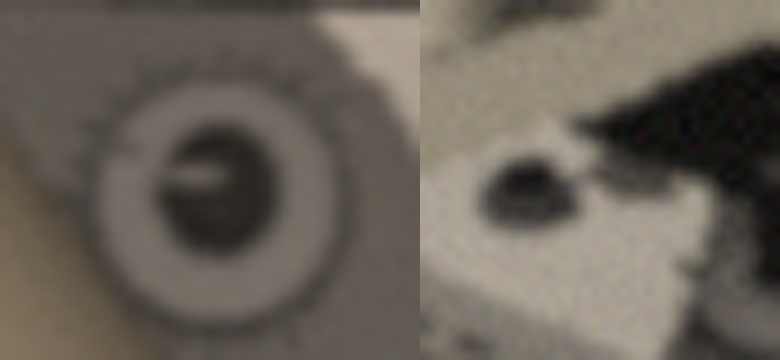

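The rib still points left at the mark, the ring dot is unchanged at (125,148), and the button at (530,185) is out again.

```bash
python3 -c "
from workcell import manip
print(manip.hand_in())"
```

```text
the job is handed in; nothing more can be done
None
```

The job is handed in: the timer knob measures within about 0.03 rad of the long mark, the heat ring's dot looks unmoved in the camera views, and the start button was pressed to its stop (15.8 N) and is out again; the hand-in gave no verdict.

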